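# Turn the bench stone over to its fine face

## Robot

A 6-joint arm with a two-finger parallel gripper is mounted at the origin on the work surface; the furniture and walls round the work are solid. World frame = base frame: x ahead of the robot, y to its left, z up, the work surface at z = 0. Lengths are in m, angles in rad, forces in N, time in s.
With the tool pointing down it reaches from about 0.275 to 0.825 m from the base axis. Payload 4.9 kg.
Tool frame: the origin (TCP) lies midway between the tips of the shut fingers; the grasp point (between the pads) lies 19 mm behind it (grip_point_offset is the distance from the TCP to the grasp point, in m); z points along the fingers, y is the line along which they close (so a half turn about z gives the same grasp; the last joint's range is limited). The gripper opens to 85 mm and grips with 20 to 120 N. Pads are 22 mm wide; open, the fingers measure 114 mm over their backs; the gripper's body (76 mm by 85 mm) begins 54 mm behind the grasp point. The pads swing forward as they close: fully open they stand 13 mm farther back than shut.
Start: joints at [1.058, 0.326, -0.193, 1.052, 0, 1.437], TCP at [0.203, 0.511, 0.231] pointing down, gripper open.
Joint ranges: [-2.65, 2.65], [-0.97, 1.79], [-1.3, 1.35], [-1.93, 2.1], [-1.47, 1.37], [-3.14, 3.14]. Speed limits (rad/s): [2.57, 2.57, 3.14, 3.14, 3.14, 3.14].

## Interface

Orientations are given as a rotation vector (axis times angle).
In Python, from cell import * gives the robot as it stands. Calls block until the motion is done:
- movep(position, orientation): joint-space move of the TCP to a pose.
- move_l(position, velocity=0.15, rot=None, until_force=None): straight line of the TCP; rot=None keeps the orientation; velocity is the mean speed in m/s. With until_force (N) it stops when the force on the tool has changed by that much, and returns True; else False.
- set_joints(angles): joint-space move.
- let_go() and grab(newtons=None): open the fingers fully, or close them until they stop; newtons is the grip in N (None keeps the last).
- sleep(seconds).
- ik(position, orientation): joint angles nearest the present ones, or None.
- get_state(): the state.
- grab_frame(name): name is "side" or "top"; returns a dict with "img" (384x512x3 uint8, red, green, blue), "fx", "fy", "cx", "cy" (pixels), "k1" (the pictures are not rectified: a ray, as slopes to the right and down, at radius r is drawn at 1 + k1 r^2 times it, then the intrinsics apply), "cam_to_world" (4x4, takes a point from camera to world coordinates). Camera axes: x right, y down, z forward; pixel columns grow to the right and rows downward; lengths in m; the calibration is good to about 2 mm. A picture is of the moment at which its call begins. There is no depth.
A pose or a line that the arm cannot do raises MotionError and nothing moves.
- sign_off(): hands the job in; it is judged then, once.
Trained networks look in the newest picture that a camera, given by its name, has taken for a name from the list of things; names that differ only in an ending like _2 or _b are one class to them, and where a whole thing is asked for, a point or a joint stands for the part that bears it (a point fixed in the world has none). Each returns a list of dicts, best first, with "score" (0 to 1); they miss things now and then, are a little off and sometimes report something else, mostly with a low value. They report only what shows in the picture. A call takes as long as a camera call.
- spot_in(camera, name): "centre" ([column, row] in pixels, amid what is visible of it).
- silhouettes(camera, name): "mask" (384x512 bool, what is visible of it) and "centre" ([column, row] in pixels, amid what is visible of it).
- tip_of(camera, name): "centre" ([column, row] in pixels: a listed point, or the origin of a listed thing).
The state is a dict: "clock": time; "q": joint angles; "joint_velocities": joint speeds; "tau": joint torques, N m; "position": TCP position; "eef_rot": TCP orientation; "contact_force": force on the tool from outside, world axes, zero at the start; "wrist_torque": the same for the moment, N m; "finger_gap": opening from 0.0 (shut) to 1.0 (fully open); "grasp_force": force on a finger pad.
Only numpy, scipy, OpenCV 4.12 (cv2) and the standard library are available. Lean on these libraries where they do the work, as an engineer would, in place of code of your own. Each camera call takes 0.05 s, during which the arm holds its last target. There are 200 camera calls.

## Task

The sharpening stone in its turnover stand has the dark coarse face up. Lift the locking lever clear of the notched wheel, swing the crank right over to the other stop so that the pale fine face lies up, and press the locking lever fully down again so that its pin sits in the notch. Leave the scrub brush and the bench scraper beside the stand where they lie.

Things in the scene. Friction and masses are not known exactly. Their poses are not given: they have to be found in the camera images.
- stone_stand: Fixed stand: steel trough 130 (x) by 262 (y) by 48 mm high, an upright aluminium plate at each end (y = +-136 mm, top z = 123 mm). Origin: centre of its underside, on the table; z up, only yaw varies. +y points along the stone to the notched-wheel end, -y to the crank end; -x is the side where the crank lies at first and where the lever has its grip.
- stone_axis (a point): Centre of the sharpening stone, on its turning axis (parallel to the stand's y), at x = 0, y = 0, z = 95 mm of the stand. The stone is a flat bar 60 wide, 190 long, 28 mm thick, with a dark coarse layer and a pale fine layer. The axes of this point turn with the stone: its z points up while the coarse face is up, down when the fine face is up.
- stone_turn (a joint): Turn of stone, wheel and crank about the stand's y axis, rad: 0 = coarse face up, crank level on the -x side on its stop; pi/2 = crank upright; pi = fine face up, crank level on the +x side on the other stop. Turns easily (friction 0.02 N m); the crank's weight drops it to the nearer stop. With the lever's pin in a notch it only rocks about 0.08 rad.
- crank_grip (a point): Middle of the crank's black sleeve, a round bar 20 mm thick, 50 mm long, parallel to the stand's y axis, spinning freely on its pin, clear all round. In the stand's frame x = -65 cos(turn), y = -172, z = 95 + 65 sin(turn) mm. The crank arm is at its inner end, y = -145 to -138 mm.
- stone_lock (a joint): Locking lever, rad: 0 = fully down, pin in the notch; above about 0.2 the pin is clear of the wheel's rim; 1.0 = fully raised (stop). Friction holds it where it is left; about 2 N at the grip moves it. It goes fully down only with the stone at 0 or pi, where a notch is on top (notch 12 mm, pin 8 mm).
- lock_grip (a point): Middle of the lever's black T-grip, a round bar 18 mm thick, 40 mm long, parallel to the stand's y axis, both ends free, carried at its middle by the lever (6 mm wide). Lever down: x = -76, y = 150.5, z = 145 mm in the stand's frame. The hinge runs parallel to y through x = 46, z = 128 mm, so the grip rises on an arc of radius 123 mm, leaning back to +x.
- board_brush: Scrub brush with blue back, 30 x 110 x 42 mm, lying loose on the table on the -x side of the stand; origin centre of its underside, long axis y. To be left alone.
- bench_scraper: Bench scraper, steel blade with round handle, 90 x 112 x 21 mm, lying loose on the +x side of the stand; origin centre of its underside. To be left alone.

How it is judged:
By the outcome, as a careful person would: the job done as asked, in the order asked, and still so for the second after the job is handed in, with the robot touching nothing.
It also fails if it takes over 53 s, if anything falls off the work surface, if the arm or the gripper's body presses on something with over 40 N, if the wrist force passes 120 N, or if a joint passes its speed limit or range.

## Working session

There is one attempt and no reset: what is moved stays moved. The work goes in short steps, each a Python script; the robot and the scene stay as the last script left them, time stands still between calls to the robot, and variables do not carry over. Pictures are saved under pics/ and viewed, at most 10 in all, crops included, and the job is handed in when it is done.

```bash
ls; mkdir -p pics
cat > h.py <<'E'
from cell import *
import numpy as np, cv2
from scipy.spatial.transform import Rotation as R
def ray(f,px):
    u=np.array([(px[0]-f["cx"])/f["fx"],(px[1]-f["cy"])/f["fy"]]); s=u.copy()
    for _ in range(20): s=u/(1+f["k1"]*(s@s))
    T=np.array(f["cam_to_world"]); return T[:3,3],T[:3,:3]@np.array([s[0],s[1],1])
def proj(f,P):
    T=np.array(f["cam_to_world"]); p=T[:3,:3].T@(np.asarray(P)-T[:3,3]); s=p[:2]/p[2]; s=s*(1+f["k1"]*(s@s))
    return np.array([f["fx"]*s[0]+f["cx"],f["fy"]*s[1]+f["cy"]])
def onz(f,px,z):
    o,d=ray(f,px); return o+d*(z-o[2])/d[2]
E
cat > a.py <<'E'
from h import *
F={}
for c in("side","top"):
    f=F[c]=grab_frame(c); cv2.imwrite(f"pics/{c}0.png",cv2.cvtColor(f["img"],cv2.COLOR_RGB2BGR))
    print(c,np.round(np.array(f["cam_to_world"])[:3,3],3), f["fx"])
    for n,z in(("stone_stand",0),("stone_axis",.095),("crank_grip",.095),("lock_grip",.145),("board_brush",0),("bench_scraper",0)):
        for d in tip_of(c,n)[:2]: print(n,np.round(d["centre"],1),round(d["score"],2),np.round(onz(f,d["centre"],z),4))
print(get_state())
E
python3 a.py
```

```text
pics
side [ 0.313 -0.749  0.506] 479.4747204587616
stone_stand [252.  266.1] 0.76 [0.5747 0.0392 0.    ]
stone_axis [251.1 225.5] 0.81 [0.5709 0.0327 0.095 ]
crank_grip [266.6 278.4] 0.87 [ 0.5356 -0.151   0.095 ]
lock_grip [184.  185.5] 0.65 [0.4671 0.1543 0.145 ]
board_brush [218.5 328.2] 0.6 [ 0.4604 -0.1294  0.    ]
bench_scraper [321.  258.2] 0.59 [0.72   0.0231 0.    ]
top [0.399 0.101 1.095] 482.99163064122985
stone_stand [289.4 202.7] 0.82 [0.5665 0.0228 0.    ]
stone_axis [290.  190.5] 0.92 [0.5779 0.0272 0.095 ]
crank_grip [374.7 207.7] 0.61 [ 0.5361 -0.1496  0.095 ]
crank_grip [287.3 201.9] 0.16 [0.5538 0.0339 0.095 ]
lock_grip [227.6 241.5] 0.76 [0.4707 0.1576 0.145 ]
lock_grip [353.8 246.9] 0.2 [ 0.4526 -0.0903  0.145 ]
board_brush [353.  246.6] 0.84 [ 0.4615 -0.1177  0.    ]
bench_scraper [286.9 135.8] 0.71 [0.7258 0.0222 0.    ]
{'clock': 0.7, 'q': array([ 1.05777600e+00,  3.26175589e-01, -1.92591521e-01,  1.05200007e+00,
       -2.66701683e-05,  1.43660137e+00]), 'joint_velocities': array([ 0.00102142, -0.0016709 , -0.00058352,  0.00053105, -0.00012689,
       -0.00227161]), 'tau': array([-9.98516698e-04, -4.43200564e+01,  2.62711287e+01,  9.39420024e-04,
       -3.63251302e-04, -5.72747396e-06]), 'position': array([0.20341152, 0.51102658, 0.23129737]), 'eef_rot': array([5.91499204e-01, 3.08537129e+00, 3.00902272e-05]), 'contact_force': array([-0.66292015, -0.35596552, -0.3574201 ]), 'wrist_torque': array([0.01507649, 0.02206673, 0.0563761 ]), 'grasp_force': 0.0, 'finger_gap': 1.0022048938913337}
```

```bash
cat > fit.py <<'E'
from h import *
from scipy.optimize import least_squares
def st(p,P):
    x,y,t=p; c,s=np.cos(t),np.sin(t); P=np.asarray(P,float)/1000
    return np.array([x+c*P[0]-s*P[1],y+s*P[0]+c*P[1],P[2]])
if __name__=="__main__":
    pts={"stone_stand":(0,0,0),"stone_axis":(0,0,95),"crank_grip":(-65,-172,95),"lock_grip":(-76,150.5,145)}
    F={c:grab_frame(c) for c in("side","top")}
    O=[(c,P,tip_of(c,n)[0]["centre"]) for c in F for n,P in pts.items()]
    r=lambda p:np.concatenate([proj(F[c],st(p,P))-m for c,P,m in O])
    s=least_squares(r,[.572,.03,.17],loss="soft_l1",f_scale=1.5); print(s.x,np.round(s.fun.reshape(-1,2),1).tolist()); np.save("p.npy",s.x)
    box=[(x,y,z) for x in(-65,65) for y in(-131,131) for z in(0,48)]
    ed=[((x,y,48),(x2,y2,48)) for (x,y),(x2,y2) in zip([(-65,-131),(65,-131),(65,131),(-65,131)],[(65,-131),(65,131),(-65,131),(-65,-131)])]
    ed+=[((-30,-95,109),(-30,95,109)),((30,-95,109),(30,95,109)),((-65,-197,95),(-65,-147,95)),((-76,130.5,145),(-76,170.5,145)),((46,150,128),(-76,150,145))]
    for c,f in F.items():
        im=cv2.cvtColor(f["img"],cv2.COLOR_RGB2BGR)[80:,100:450].copy(); im=cv2.resize(im,None,fx=1.9,fy=1.9,interpolation=cv2.INTER_CUBIC)
        for a,b in ed:
            q=[tuple(int(v) for v in (proj(f,st(s.x,k))-[100,80])*1.9) for k in(a,b)]; cv2.line(im,*q,(0,255,0),1)
        cv2.imwrite(f"pics/o_{c}.png",im)
E
python3 fit.py
```

```text
Traceback (most recent call last):
  File "fit.py", line 9, in <module>
    O=[(c,P,tip_of(c,n)[0]["centre"]) for c in F for n,P in pts.items()]
            ~~~~~~~~~~~^^^
IndexError: list index out of range
```

```bash
sed -i 's/O=\[(c,P,tip_of(c,n)\[0\]\["centre"\]) for c in F for n,P in pts.items()\]/O=[(c,P,d["centre"]) for c in F for n,P in pts.items() for d in tip_of(c,n)[:1]]/' fit.py; python3 fit.py
```

```text
[0.57110779 0.02838532 0.14848835] [[-2.5, 4.3], [0.9, 3.1], [1.6, 0.5], [0.7, 0.2], [-3.2, -1.2], [0.8, 1.0], [-0.2, 0.7], [-4.8, 0.5]]
```

View pics/o_side.png

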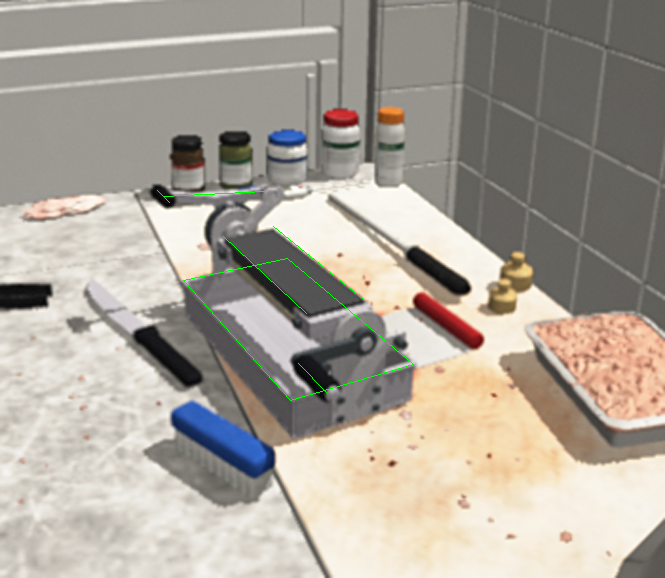

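View pics/o_top.png

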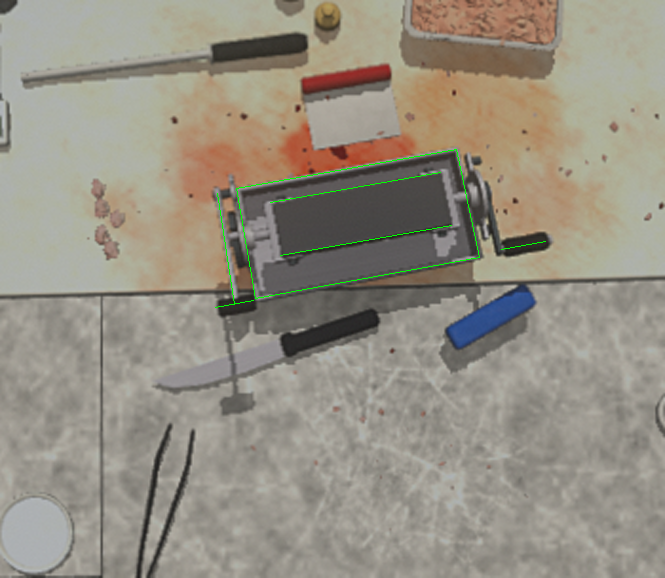

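Overlays match in both views: the stand edges, the T-grip (side about 163,196; top about 236,304 in the zoomed crops) and the crank sleeve (top about 525,245), all within about 2 px. The coarse face is up. Next I raise the lever, gripping the outer half of the T-bar from above.

```bash
cat >> h.py <<'E'
from fit import st
p=np.load("p.npy")
def down(k): return (R.from_euler("z",p[2]+k*np.pi/2)*R.from_euler("x",np.pi)).as_rotvec()
def pick(pos):
    q=[(abs(j[5]),k) for k in(1,-1) for j in [ik(pos,down(k))] if j is not None]; return down(min(q)[1])
def lock(th,dy=17,dz=-20):
    a=.1385+th; return st(p,(46-123.2*np.cos(a),150.5+dy,128+123.2*np.sin(a)+dz))
def crank(th,dy=-5,dz=-20): return st(p,(-65*np.cos(th),-172+dy,95+65*np.sin(th)+dz))
def rep(s=""):
    g=get_state(); print(s,round(g["clock"],2),np.round(g["position"],4),"F",np.round(g["contact_force"],1),"gap",round(g["finger_gap"],3),"gf",round(g["grasp_force"],1))
E
cat > s1.py <<'E'
from h import *
o=pick(lock(0,dz=60)); print(o)
movep(lock(0,dz=60),o); rep("above")
print(move_l(lock(0),.15,until_force=8)); rep("at")
grab(20); rep("grab")
for t in np.arange(.1,.71,.1):
    move_l(lock(t),.1); rep(t)
f=grab_frame("side"); cv2.imwrite("pics/s1.png",cv2.resize(cv2.cvtColor(f["img"],cv2.COLOR_RGB2BGR)[60:300,100:400],None,fx=2,fy=2))
E
python3 s1.py
```

```text
[ 2.38009937e+00 -2.05054416e+00 -1.25559617e-16]
above 3.98 [0.4711 0.1831 0.2051] F [-0.4 -0.2  0.1] gap 0.994 gf 0.0
False
at 4.67 [0.4715 0.183  0.1255] F [ 0.8 -0.6 -0.1] gap 1.001 gf 0.0
grab 5.29 [0.4693 0.1825 0.1247] F [-5.  -0.7  2.9] gap 0.201 gf 21.4
0.1 5.57 [0.4713 0.1829 0.1368] F [-6.3 -1.   0.1] gap 0.199 gf 21.1
0.2 5.84 [0.4745 0.1834 0.1487] F [-7.5 -0.5  2. ] gap 0.202 gf 20.9
0.30000000000000004 6.12 [0.4786 0.184  0.1601] F [-9.1 -1.5  2.8] gap 0.197 gf 20.8
0.4 6.39 [0.4836 0.1848 0.1711] F [-12.2  -1.5   5.6] gap 0.199 gf 20.8
0.5 6.67 [0.4896 0.1858 0.1815] F [-14.9  -1.5   9.1] gap 0.197 gf 20.9
0.6 6.94 [0.4964 0.1869 0.1913] F [-17.7  -2.5  13.9] gap 0.202 gf 21.1
0.7000000000000001 7.22 [0.5043 0.1882 0.2006] F [-22.7  -2.   20.4] gap 0.203 gf 21.5
```

View pics/s1.png

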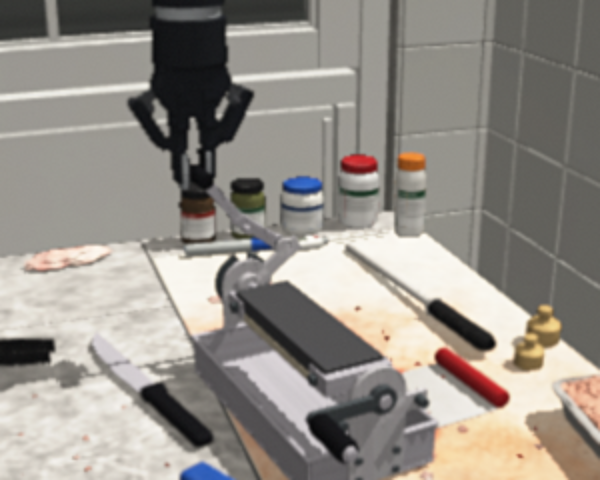

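The lever is raised well clear: the grip is at about (200,178), above the wheel. The side force suggests the bar sits about 2 mm further out than fitted. Now the crank, with radial force correction along the arc.

```bash
cat > s2.py <<'E'
from h import *
let_go(); g=get_state()["position"]; move_l(np.array(g)+[0,0,.08],.25); rep("up")
o=pick(crank(0,dz=70)); movep(crank(0,dz=70),o); rep("above")
print(move_l(crank(0),.15,until_force=8)); rep("at")
F0=np.array(get_state()["contact_force"]); grab(20); rep("grab")
ex=st(p,(1000,0,0))-st(p,(0,0,0)); off=np.zeros(3)
g=np.array(get_state()["position"]); off=ex*((g-crank(0))@ex)*1.3; print("off",off)
for t in np.arange(.15,np.pi+.05,.2):
    move_l(crank(t)+off,.12)
    F=np.array(get_state()["contact_force"])-F0; r=-ex*np.cos(t)+np.array([0,0,np.sin(t)])
    off=off+r*np.clip(.00015*(F@r),-.002,.002); print(round(t,2),np.round(F,1),np.round(off*1e3,1))
    if np.linalg.norm(F)>50: print("STOP"); break
else: move_l(crank(np.pi+.03)+off,.05)
rep("end")
for c in("side",):
    f=grab_frame(c); cv2.imwrite(f"pics/s2{c}.png",cv2.resize(cv2.cvtColor(f["img"],cv2.COLOR_RGB2BGR)[60:330,120:420],None,fx=2,fy=2))
E
python3 s2.py
```

```text
up 8.4 [0.511  0.1887 0.2804] F [-0.2 -0.1 -0.9] gap 0.999 gf 0.0
above 10.54 [ 0.533  -0.1559  0.1649] F [0.2 0.4 0.7] gap 0.999 gf 0.0
False
at 11.29 [ 0.5336 -0.1564  0.0756] F [-0.3 -0.5  1.3] gap 1.001 gf 0.0
grab 11.9 [ 0.5349 -0.1562  0.0756] F [ 5.8  2.4 -0.2] gap 0.228 gf 21.6
off [0.00245858 0.00036778 0.        ]
0.15 [-0.5 -1.1 -1.5] [2.4 0.4 0. ]
0.35 [-2.5 -0.6 -1.1] [2.1 0.3 0.1]
0.55 [-3.3 -1.6  0.1] [1.7 0.3 0.4]
0.75 [-1.6 -1.7  0.4] [1.6 0.2 0.5]
0.95 [-1.1 -0.4  0.8] [1.4 0.2 0.7]
1.15 [-1.3  0.3 -0.3] [1.4 0.2 0.7]
1.35 [ 0.5  1.5 -0. ] [1.4 0.2 0.7]
1.55 [0.2 3.  2.5] [1.4 0.2 1. ]
1.75 [0.5 4.7 0.8] [1.4 0.2 1.2]
1.95 [ 0.3  5.  -0.3] [1.5 0.2 1.2]
2.15 [1.9 5.5 0. ] [1.6 0.2 1.4]
2.35 [ 1.8  6.3 -0.4] [1.7 0.3 1.6]
2.55 [ 1.8  7.1 -0.3] [2.  0.3 1.7]
2.75 [ 1.2  6.9 -0.7] [2.2 0.3 1.8]
2.95 [ 0.9  7.2 -2.3] [2.5 0.4 1.9]
3.15 [ 1.4  6.4 -2.1] [2.8 0.4 1.9]
end 16.27 [ 0.6633 -0.1356  0.0751] F [-1.8  6.3  4.8] gap 0.224 gf 22.7
```

View pics/s2side.png

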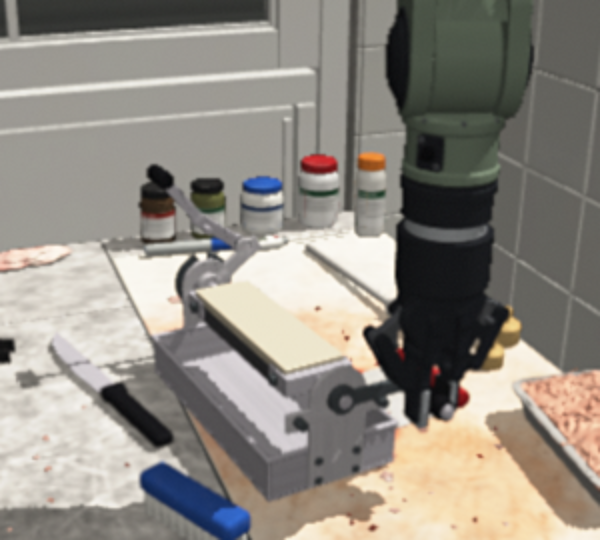

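The pale fine face is up and the crank is on the +x stop (sleeve about 435,400); the lever is still raised (158,177). The crank sat 2 mm to +x and the lever 2.4 mm to -x, so I correct the yaw by about 0.0135 and press the lever down.

```bash
cat > s3.py <<'E'
from h import *
let_go(); g=np.array(get_state()["position"]); move_l(g+[0,0,.16],.25); rep("up")
p[2]+=.0135; np.save("p.npy",p)
o=pick(lock(.7,dz=60)); movep(lock(.7,dz=60),o); rep("above")
print(move_l(lock(.7),.15,until_force=8)); rep("at")
grab(20); rep("grab")
ex=st(p,(1000,0,0))-st(p,(0,0,0)); off=ex*((np.array(get_state()["position"])-lock(.7))@ex); print(off)
for t in [.6,.5,.4,.3,.2,.12,.06,0,-.03]:
    move_l(lock(t)+off,.08)
    F=np.array(get_state()["contact_force"]); a=.1385+t; r=-ex*np.cos(a)+np.array([0,0,np.sin(a)])
    off=off+r*np.clip(.00015*(F@r),-.002,.002); rep(round(t,2))
    if np.linalg.norm(F)>40: print("STOP"); break
f=grab_frame("side"); cv2.imwrite(f"pics/s3.png",cv2.resize(cv2.cvtColor(f["img"],cv2.COLOR_RGB2BGR)[60:330,120:420],None,fx=2,fy=2))
E
python3 s3.py
```

```text
up 17.77 [ 0.6637 -0.1366  0.2335] F [ 0.2  0.5 -0.7] gap 0.998 gf 0.0
above 20.01 [0.5083 0.1876 0.2793] F [-0.3 -1.1  0.3] gap 1.0 gf 0.0
False
at 20.69 [0.5087 0.1878 0.2002] F [-1.1  0.1 -0.4] gap 1.003 gf 0.0
grab 21.32 [0.5048 0.1873 0.1998] F [-9.9 -2.1  9.5] gap 0.2 gf 21.4
[-0.0033878  -0.00055363 -0.        ]
0.6 21.65 [0.4963 0.186  0.191 ] F [ 0.3  0.4 -0. ] gap 0.198 gf 20.5
0.5 21.95 [0.489  0.1848 0.1813] F [ 2.8  2.  -2.6] gap 0.196 gf 20.4
0.4 22.26 [0.4826 0.1838 0.1705] F [ 4.6  1.6 -3.1] gap 0.2 gf 20.4
0.3 22.57 [0.4773 0.1829 0.1591] F [ 4.6  2.5 -3.1] gap 0.196 gf 20.5
0.2 22.88 [0.4733 0.1823 0.1474] F [ 3.7  2.6 -1.2] gap 0.199 gf 20.6
0.12 23.15 [0.471  0.1819 0.1379] F [ 1.   3.3 -0.5] gap 0.201 gf 20.8
0.06 23.4 [0.4696 0.1816 0.1308] F [2.2 3.7 0.4] gap 0.195 gf 20.9
0 23.65 [0.4693 0.1815 0.1252] F [-1.2  1.7 13.5] gap 0.197 gf 22.9
-0.03 23.9 [0.4694 0.1815 0.1227] F [-3.2  1.3 20.7] gap 0.201 gf 24.3
```

View pics/s3.png

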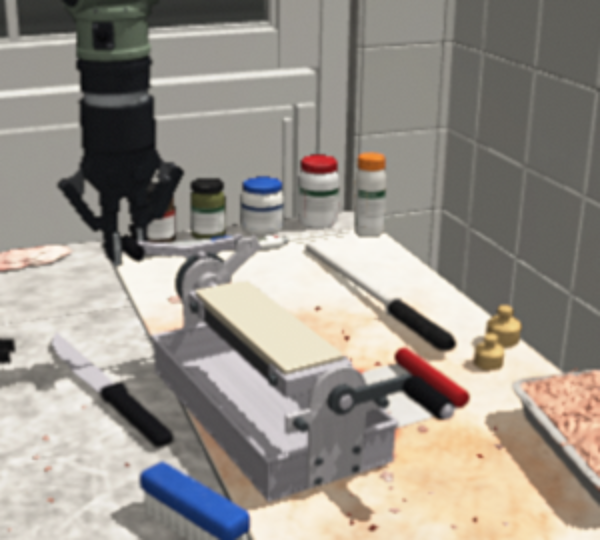

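The lever is down, near (120,245)–(250,240), with the force rising as it reached the stop. To make sure it is fully seated, I press the bar from above with shut fingers and read the contact height (expected about z 0.154).

```bash
cat > s4.py <<'E'
from h import *
let_go(); move_l(np.array(get_state()["position"])+[0,0,.075],.2); grab(20)
q=lock(0,dy=5,dz=40); q[:2]+=(st(p,(-1,0,0))-st(p,(0,0,0)))[:2]
move_l(q,.15); rep("above")
print(move_l(q-[0,0,.045],.04,until_force=22)); rep("press")
move_l(q+[0,0,.05],.15); move_l(q+[-.08,.05,.1],.2); sleep(.3); rep("clear")
F={}
for c in("side","top"):
    f=F[c]=grab_frame(c); print(c,[(np.round(d["centre"],1),proj(f,lock(0,0,0)).round(1),proj(f,lock(.15,0,0)).round(1),round(d["score"],2)) for d in tip_of(c,"lock_grip")[:1]])
    for n in("board_brush","bench_scraper"): print(n,[np.round(d["centre"],1) for d in tip_of(c,n)[:1]])
a=[cv2.resize(cv2.cvtColor(F["side"]["img"],cv2.COLOR_RGB2BGR)[130:300,150:350],None,fx=3,fy=3)]
cv2.imwrite("pics/s4.png",a[0])
E
python3 s4.py
```

```text
above 26.16 [0.4696 0.1691 0.1846] F [ 0.3  0.1 -0.4] gap 0.001 gf 0.0
True
press 26.97 [0.4699 0.1695 0.1534] F [-5.3 -0.8 14.3] gap 0.002 gf 7.0
clear 28.65 [0.3903 0.2189 0.2844] F [ 0.4  0.  -0.6] gap 0.001 gf 0.0
side [(array([184.9, 183. ]), array([185.3, 183.5]), array([186.6, 174.9]), 0.69)]
board_brush [array([217.7, 327.7])]
bench_scraper [array([322.4, 255. ])]
top [(array([225.6, 238.8]), array([224., 241.]), array([223. , 238.3]), 0.85)]
board_brush [array([357., 248.])]
bench_scraper [array([284.4, 135.3])]
```

View pics/s4.png

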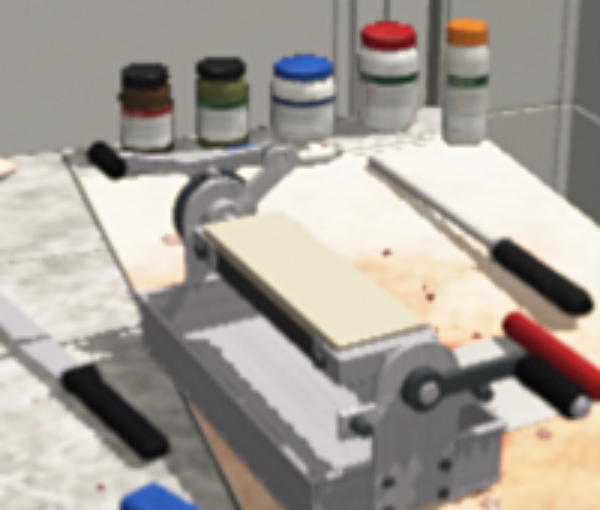

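The lever is level (grip about 107,158 in the crop; 184.9,183 in the picture against 185.3,183.5 predicted for fully down). Press contact at z = 0.153 also matches. The fine face is up, and the brush and scraper have not moved.

```bash
python3 -c "
from cell import *
print(sign_off())"
```

```text
the job is handed in; nothing more can be done
None
```

The job is handed in: the stone's pale fine face is up with the crank on the +x stop, the locking lever is pressed fully down, and the brush and scraper were left untouched (about 29 s of the 53 s allowed).

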